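# Nest the gauge cups and hold the thickness probe on the dot

### The job

First set the steel cup with the red dot gently into the plain cup that stands on the blue seat, so that it is fully nested and level, and let it go. Then take the yellow thickness probe from its leaning stand, bring it upright, and press its brass tip lightly onto the red dot inside the nested cup, so that the sprung tip is pushed in about half way. Finish like that, with the gripper still holding the probe upright and steady on the dot; leave the bottles, jar, vial and flask alone.

Things in the scene. Friction and masses are not known exactly. Their poses are not given: they have to be found in the camera images.
- dotted_cup: Loose steel cup, red dot on its inner floor; 44 mm high, 80 g; origin: centre of underside, z up. Tapered: radius 16 mm at foot, 27 at rim, wall 2, floor 4. Grip across its rim band: 60 mm diameter, 30 to 44 mm above the underside. Nested, its band rests on the other cup's rim, origin 14 mm above the other's, 1.5 mm play. Keep fingertips above the band's lower edge: an equal band lies below.
- plain_cup: The same cup without a dot, loose, standing in the recess of the blue seat; origin at the centre of its underside, 6 mm above the worktop, z up.
- spot (a point): Centre of the red dot (12 mm across) on the inner floor of the dotted cup, 4 mm above that cup's underside and on its axis.
- seat: Fixed blue round puck, 90 mm across, 12 mm high, with a small 10 mm high lug that reaches to 67 mm from its centre; origin under its centre on the worktop. A recess 39 mm wide and 6 mm deep holds the plain cup's foot.
- stand: Fixed stand, foot plate 85 x 60 mm, black sleeve and cheeks under 85 mm high. The sleeve leans 20 degrees towards the stand's -x (towards the robot at yaw 0). The probe hangs in it: draw it out along its axis by at least 60 mm. Origin under the foot plate's centre, z up.
- probe: Loose probe, 130 mm long, 0.1 kg, leaning 20 degrees in the stand. Origin at the outer end of the brass tip, z along the probe to its top: tip (6 mm thick) 0 to 18 mm, stem (12) to 60, round collar (26), which sits on the sleeve, to 66, yellow handle (20 x 20 mm square, faces across probe x and y) to 126: grip it 98 mm from the tip, closing along probe y, which starts along the stand's y.
- probe_point (a point): The outer end of the probe's sprung brass tip; it slides with the tip.
- probe_tip (a joint): How far the sprung tip is pushed into the probe, in m: 0 out, 0.010 fully in. The spring takes 1 N to start and 0.5 N more for each mm (3.5 N half way).
- red_jar: Bystander: white jar with a red cap, 57 mm wide, 92 mm high; origin under its centre.
- white_bottle_b: Bystander: white bottle with a white cap, 66 mm wide, 140 mm high; origin under its centre.
- flask_b: Bystander: clear conical flask, 80 mm wide, 116 mm high; origin under its centre.
- vial_b: Bystander: small vial with a black cap, 24 mm wide, 48 mm high; origin under its centre.

How it is judged (in metres and radians):
On the way, in this order (a step that is already met when the one before it is completed fails the run):
1. the dotted cup is fully nested in the plain cup on the seat, level and let go, with the probe still in its stand (horizontal distance between dotted_cup and plain_cup below 0.004 m and z of dotted_cup in the frame of plain_cup between 0.011 and 0.0175 m and angle between each of dotted_cup, plain_cup's own z axis and vertical below 0.08 rad and horizontal distance between plain_cup and seat below 0.007 m and height (world z) of plain_cup below 0.009 m and contact force between the fingers and dotted_cup below 0.1 N and distance of probe from where it was at the start of the episode below 0.02 m), for 0.2 s.
2. the probe is out of its stand, held by the gripper (contact force between probe and stand below 0.05 N and contact force between the fingers and probe above 1 N and distance of probe from where it was at the start of the episode above 0.05 m), for 0.1 s.
At the end, for the whole second after the job is handed in: Dotted cup nested in the plain cup on the seat (axes within 4 mm, origin 11 to 17.5 mm higher, level within 0.08 rad), not touched by the fingers; probe held still, upright within 0.12 rad, tip within 6 mm of the dot centre, pushed in 2.5 to 8 mm, 1 to 7 N on the cup, touching nothing else (horizontal distance between dotted_cup and plain_cup below 0.004 m and z of dotted_cup in the frame of plain_cup between 0.011 and 0.0175 m and angle between each of dotted_cup, plain_cup's own z axis and vertical below 0.08 rad and horizontal distance between plain_cup and seat below 0.007 m and height (world z) of plain_cup below 0.009 m and contact force between the fingers and dotted_cup below 0.1 N and contact force between probe and stand below 0.05 N and contact force between the fingers and probe above 1 N and angle between probe's own z axis and vertical below 0.12 rad and distance between probe_point and spot below 0.006 m and value of joint probe_tip between 0.0025 and 0.008 m and contact force between probe and dotted_cup between 1 and 7 N and contact force between probe and plain_cup below 0.1 N and contact force between probe and seat below 0.1 N and linear speed of probe below 0.02 m/s); the arm keeps its last pose, push and grip.
It fails at once if the probe strikes or presses the dotted cup with more than 15 N (contact force between probe and dotted_cup above 15 N).
It fails at once if the dotted cup is dropped (falls free faster than 0.4 m/s) (contact force between the fingers and dotted_cup below 0.05 N and linear speed of dotted_cup above 0.4 m/s).
It fails at once if the jar, bottle, flask or vial is moved more than 20 mm (distance of any of red_jar, white_bottle_b, flask_b, vial_b from where it was at the start of the episode above 0.02 m).
It also fails if it takes over 58 s, if anything falls off the work surface, if the arm or the gripper's body presses on something with over 40 N, if the wrist force passes 120 N, or if a joint passes its speed limit or range.

### The arm

A 6-joint arm with a two-finger parallel gripper is mounted at the origin on a cart in front of the work surface, level with it; the furniture and walls round the work are solid. World frame = base frame: x ahead of the robot, y to its left, z up, the work surface at z = 0. Lengths are in m, angles in degrees, forces in N, time in s.
With the tool pointing down it reaches from about 0.4 to 0.825 m from the base axis. Payload 7 kg.
Tool frame: the origin (TCP) lies between the finger pads; the fingertips stand 19 mm ahead of it and the grasp point (between the pads) is the TCP; z points along the fingers, y is the line along which they close (so a half turn about z gives the same grasp; the last joint's range is limited). The gripper opens to 88 mm and grips with 3 to 60 N. Pads are 19 mm wide; open, the fingers measure 130 mm over their backs; the gripper's body (78 mm by 193 mm) begins 47 mm behind the grasp point.
Start: joints at [86.293, 20.546, 0.682, 0, -70.136, -16.507], TCP at [0.233, 0.633, 0.246] pointing down, gripper open.
Joint ranges: [-176.03, 176.03], [-82.01, 121.73], [-58.28, 71.71], [-173.87, 95.51], [-174.79, -0.11], [-173.66, 173.66]. Speed limits (degrees/s): [136.94, 136.94, 172.46, 180, 180, 180].

### API

Orientations are given as [roll, pitch, yaw] about the fixed x, y, z axes, in that order (R = Rz(yaw) Ry(pitch) Rx(roll)).
In Python, from plant import r gives the robot as it stands. The module is installed in compiled form; this text tells all that it offers.
- The arm moves only by the shell command python3 -m pendant 'ROWS' [OPENING] [FORCE]. ROWS is JSON, a list of rows, each a list of 6 numbers: the shift along the tool's x, y, z in mm, then the turn, a rotation vector about the tool's x, y, z in rad. In form: [[tx, ty, tz, wx, wy, wz], ...]. A call has 1 to 20 rows; each row is the pose to reach, as a shift and turn from the pose commanded when the call began, along the tool's axes at that moment; what a row does not reach only later rows make up. A row lasts 1/8 s, in which the tool goes at most 62.5 mm and 10.7 degrees, less where a joint would pass 70% of its speed; a pose out of reach is approached as far as the arm can. A call with a gripper value outside its range is refused whole. OPENING is the finger opening in mm, from 0 to 87.6, set as the call begins (- or left out, the last holds). The fingers move at their own pace and stop on an object; FORCE is the grip in N (left out, the last holds). Time passes only in rows, so rows that repeat a pose let the fingers close. It gives the time, the measured TCP pose, the force, the opening and the grip force at its end, in the units of the state.
- r.get_state(): the state, without advancing time (a new reading comes with each control period).
- r.capture(name): name is "scene" or "top" or "wrist"; returns the picture (480x640x3 uint8, red, green, blue); there is no depth.
- r.camera_params(name): a dict with "mtx" (3x3 intrinsics, pixels), "distortion" ([k1, k2, p1, p2, k3] as OpenCV has them; the pictures are not rectified), "rvec" (rotation vector, rad) and "tvec" (3), from world to camera coordinates, as OpenCV has them; the wrist camera has in their place "mount" (4x4, takes a point from camera to tool coordinates, whose origin is the TCP and whose axes are the flange's). Camera axes: x right, y down, z forward; pixel columns grow to the right and rows downward; lengths in m; the calibration is good to about 2 mm. A picture is of the moment at which its call begins: read the wrist's pose just before it. camera_params takes no time and is no camera call.
- r.close_job(): hands the job in; it is judged then, once.
The state is a dict: "time_s": time; "joints": joint angles; "qd": joint speeds; "joint_torque": joint torques, N m; "tcp_pos": TCP position; "eef_rot": TCP orientation; "contact_force": force on the tool from outside, world axes, zero at the start; "moment": the same for the moment, N m; "gripper_width": finger opening in m; "gripper_force": force on a finger pad.
Only numpy, scipy, OpenCV 4.12 (cv2) and the standard library are available. Lean on these libraries where they do the work, as an engineer would, in place of code of your own. Each camera call takes 0.05 s, during which the arm holds its last target. There are 200 camera calls.

## Working session

There is one attempt and no reset: what is moved stays moved. The work goes in short steps, Python scripts to look and compute and a shell command to move; the robot and the scene stay as the last step left them, time stands still between calls to the robot, and variables do not carry over. Pictures are saved under pics/ and viewed, at most 13 in all, crops included, and the job is handed in when it is done.

```bash
mkdir -p pics
cat > h.py <<'E'
import numpy as np, cv2
from plant import r
from scipy.spatial.transform import Rotation as R
def cam(name,st=None):
    p=r.camera_params(name); K=np.array(p['mtx']);D=np.array(p['distortion'])
    if 'mount' in p:
        st=st or r.get_state(); T=np.eye(4);T[:3,:3]=R.from_euler('xyz',st['eef_rot'],degrees=True).as_matrix();T[:3,3]=st['tcp_pos']
        C=T@np.array(p['mount']); Rc=C[:3,:3];o=C[:3,3]
    else:
        Rw=cv2.Rodrigues(np.array(p['rvec'],float))[0];Rc=Rw.T;o=-Rw.T@np.array(p['tvec'],float).ravel()
    return K,D,Rc,o
def ray(c,uv):
    K,D,Rc,o=c; n=cv2.undistortPoints(np.array([[uv]],float),K,D)[0,0]
    d=Rc@np.array([n[0],n[1],1]); return o,d/np.linalg.norm(d)
def onz(c,uv,z):
    o,d=ray(c,uv); return o+d*(z-o[2])/d[2]
def tri(l):
    A=0;b=0
    for c,uv in l:
        o,d=ray(c,uv);P=np.eye(3)-np.outer(d,d);A=A+P;b=b+P@o
    x=np.linalg.solve(A,b); return x,[np.linalg.norm(np.cross(x-ray(c,uv)[0],ray(c,uv)[1])) for c,uv in l]
def proj(c,X):
    K,D,Rc,o=c; return cv2.projectPoints(np.array([X],float),cv2.Rodrigues(Rc.T)[0],-Rc.T@o,K,D)[0].ravel()
def snap(name,fn):
    st=r.get_state(); im=r.capture(name); cv2.imwrite('pics/'+fn+'.png',im[:,:,::-1]); np.savez('pics/'+fn+'.npz',im=im,**dict(zip(['K','D','Rc','o'],cam(name,st)))); return im
def load(fn):
    z=np.load('pics/'+fn+'.npz'); return z['im'],(z['K'],z['D'],z['Rc'],z['o'])
E
python3 - <<'E'
from h import *
print(r.get_state())
for n in ['scene','top','wrist']: snap(n,n+'0'); print(n,cam(n)[3],cam(n)[2][:,2])
E
```

```text
{'time_s': 0.0, 'joints': array([ 8.62927507e+01,  2.05931876e+01,  6.32856271e-01, -1.94914935e-02,
       -7.01372795e+01, -1.65064718e+01]), 'qd': array([ 0.02175418, -0.14165159, -0.05396654, -0.03638704,  0.0739899 ,
        0.04547675]), 'joint_torque': array([ 2.96361559e-04, -5.82723570e+01,  2.93050611e+01,  6.99729413e+00,
        7.00452380e-03, -1.61287462e-04]), 'tcp_pos': array([0.23309988, 0.63297083, 0.24459791]), 'eef_rot': array([ 1.79901206e+02, -1.01682566e-02, -2.02203506e+01]), 'contact_force': array([-0.57450181,  0.33852981,  0.62522459]), 'moment': array([ 0.04656036,  0.04928966, -0.00702028]), 'gripper_force': 0.0, 'gripper_width': 0.08752760598753387}
scene [ 0.23652581 -0.82244196  0.69143895] [ 0.34914726  0.65475272 -0.67036935]
top [ 0.47591243 -0.18140052  1.24467164] [ 0.09062285 -0.00421007 -0.99587639]
wrist [0.30609386 0.60718648 0.38402833] [-0.26739839  0.09741589 -0.95864918]
```

View pics/scene0.png

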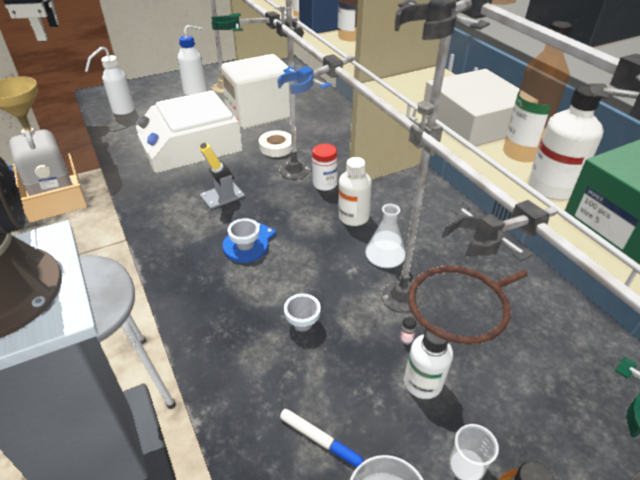

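View pics/top0.png

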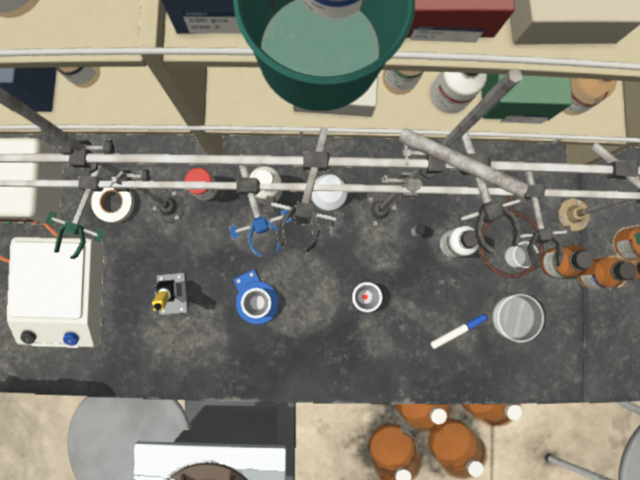

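The scene view shows the plain cup on the blue seat at (243,235), the dotted cup at (302,312), the probe in its stand at (215,170). In the top view these are at (257,302), (367,297) and (165,295). Bars and clamps overhang farther back.

Run:
```python
from h import *
it,ct=load('top0'); isc,cs=load('scene0')
def blob(im,f,box,name):
    x0,y0,x1,y1=box; hsv=cv2.cvtColor(im,cv2.COLOR_RGB2HSV)[y0:y1,x0:x1].astype(int)
    m=f(hsv[...,0],hsv[...,1],hsv[...,2]).astype(np.uint8)
    n,l,s,c=cv2.connectedComponentsWithStats(m); i=1+np.argmax(s[1:,4]); 
    pts=np.argwhere(l==i)[:,::-1]+[x0,y0]; print(name,s[i,4],c[i]+[x0,y0],s[i,:4]+[x0,y0,0,0]); return c[i]+[x0,y0],pts
red=lambda h,s,v:((h<8)|(h>172))&(s>120)&(v>80)
yel=lambda h,s,v:(h>18)&(h<35)&(s>110)&(v>100)
blu=lambda h,s,v:(h>100)&(h<120)&(s>150)&(v>70)
gry=lambda h,s,v:(s<60)&(v>110)
dot,_=blob(it,red,(350,280,385,315),'dot'); print(onz(ct,dot,.004))
for b,n,z in [((345,275,390,320),'dcup',.044),((240,285,275,318),'pcup',.05)]:
    c,p=blob(it,gry,b,n); (cx,cy),rad=cv2.minEnclosingCircle(p.astype(np.float32)); print(cx,cy,rad,onz(ct,(cx,cy),z),onz(ct,(cx+rad,cy),z))
for b,n in [((275,285,330,340),'dcup s'),((222,215,266,255),'pcup s')]:
    c,p=blob(isc,gry,b,n)
c,p=blob(it,blu,(225,262,290,330),'seat t'); print(onz(ct,c,.012))
c,p=blob(isc,blu,(210,215,285,270),'seat s'); print(onz(cs,c,.012))
c1,p=blob(it,yel,(140,270,195,325),'pr t'); c2,p2=blob(isc,yel,(190,130,235,185),'pr s'); print(tri([(ct,c1),(cs,c2)]))
a=cv2.resize(isc[130:340,190:340],None,fx=2.8,fy=2.8,interpolation=2); 
b=cv2.resize(it[255:335,140:300],None,fx=2.3,fy=2.3,interpolation=2)
o=np.zeros((588,800,3),np.uint8); o[:a.shape[0],:a.shape[1]]=a; o[:b.shape[0],425:425+b.shape[1]]=b
cv2.imwrite('pics/m1.png',o[:,:,::-1])
```

```text
dot 17 [364.47058824 296.64705882] [363 295   4   5]
[ 0.46913565 -0.32128858  0.004     ]
dcup 648 [367.48302469 296.72530864] [352 282  31  31]
366.5081481933594 296.73828125 15.656188011169434 [ 0.46923672 -0.32094601  0.044     ] [ 0.46974845 -0.35299768  0.044     ]
pcup 578 [257.21972318 302.44982699] [241 288  31  30]
255.8177947998047 302.684326171875 15.279048919677734 [ 0.45314089 -0.09631636  0.05      ] [ 0.45377173 -0.12722618  0.05      ]
dcup s 1561 [297.67136451 305.24663677] [275 285  46  46]
pcup s 806 [242.84739454 231.56203474] [222 217  38  33]
seat t 763 [255.16513761 295.92922674] [234 270  44  54]
[ 0.46644796 -0.09190802  0.012     ]
seat s 844 [248.38507109 247.15995261] [223 224  53  39]
[ 0.45494506 -0.1123172   0.012     ]
pr t 182 [160.35164835 299.14285714] [152 292  17  18]
pr s 228 [210.36403509 156.64035088] [200 144  20  26]
(array([0.45678443, 0.08502764, 0.10730211]), [np.float64(5.3279433301371565e-05), np.float64(5.327943330136474e-05)])
```

View pics/m1.png

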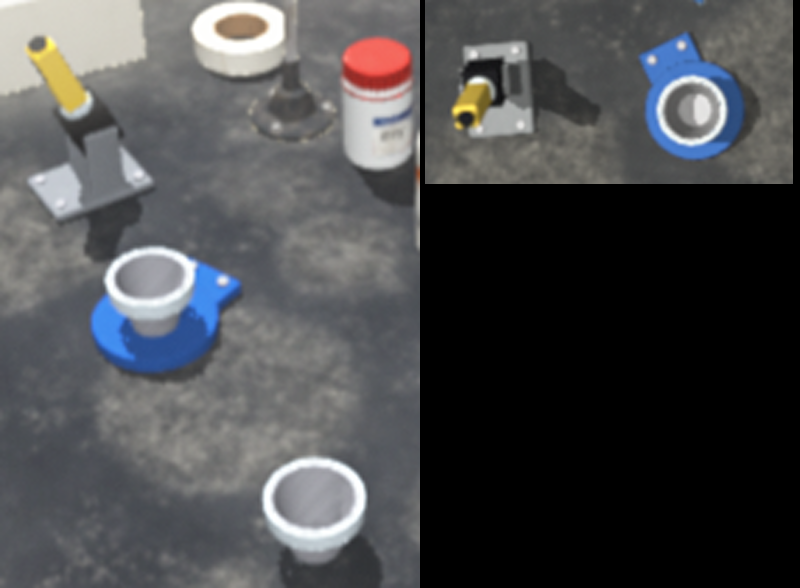

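The crop shows the cups upright, the stand plate nearly aligned with x and the probe leaning towards the robot. Estimates so far agree with the sizes given. Checking the overhead clamp positions, and working out the move to above the dotted cup.

Run:
```python
from h import *
it,ct=load('top0'); isc,cs=load('scene0')
print('blueclamp',tri([(ct,(262,226)),(cs,(297,78))]))
print('greenclamp',tri([(ct,(70,235)),(cs,(226,20))]))
print('bar',[ (tri([(ct,(a,183)),(cs,b)])) for a,b in [((316),(422,137))]])
print('ring',tri([(ct,(510,243)),(cs,(460,303))]))
s=r.get_state();Rt=R.from_euler('xyz',s['eef_rot'],degrees=True)
for w in [(.47,.25,.30),(.47,-.1,.30),(.455,-.32,.2)]:
    print(np.round(Rt.inv().apply(np.array(w)-s['tcp_pos'])*1000,1))
```

```text
blueclamp (array([ 0.57141023, -0.12134379,  0.34070735]), [np.float64(0.005899434646583788), np.float64(0.005899434646583793)])
greenclamp (array([0.55523805, 0.17815831, 0.34270675]), [np.float64(0.0018059898713362527), np.float64(0.0018059898713363928)])
bar [(array([ 0.6953587 , -0.23102361,  0.25384456]), [np.float64(0.03954089496230394), np.float64(0.039540894962304084)])]
ring (array([ 0.56814842, -0.55101907,  0.23635327]), [np.float64(0.0009224580994919526), np.float64(0.0009224580994921132)])
[354.7 277.7 -54.8]
[475.7 606.1 -54.3]
[537.6 817.6  46. ]
```

```bash
python3 -m pendant '[[44,35,-10,0,0,0],[89,70,-20,0,0,0],[133,104,-20,0,0,0],[177,139,-20,0,0,0],[222,174,-20,0,0,0],[266,208,-20,0,0,0],[310,243,-20,0,0,0],[355,278,-20,0,0,0],[372,325,-20,0,0,0],[390,372,-20,0,0,0],[407,419,-20,0,0,0],[424,466,-20,0,0,0],[441,512,-20,0,0,0],[458,560,-20,0,0,0],[475,606,-20,0,0,0],[490,659,-10,0,0,-0.1],[506,712,0,0,0,-0.2],[520,765,20,0,0,-0.28],[537,817,45,0,0,-0.35],[537,817,45,0,0,-0.35]]' 87
```

```text
time_s: 2.65
tcp_pos: [0.4528, -0.3214, 0.1976]
eef_rot: [-179.9, 0.3, -0.4]
contact_force: [-0.2, 0.4, -0.4]
gripper_width: 0.087
gripper_force: 0.0
```

Run:
```python
from h import *
s=r.get_state(); print(s['time_s'],s['tcp_pos'],s['eef_rot'],s['joints'],s['contact_force'])
snap('wrist','w1')
```

```text
2.65 [ 0.45277075 -0.3213628   0.19759685] [-179.91118559    0.28184049   -0.3816953 ] [-1.51666038e+01  1.16247183e+01 -1.83154471e+01 -1.60520904e-02
 -6.03550090e+01  1.04792666e+02] [-0.22928479  0.4018987  -0.37280766]
```

View pics/w1.png

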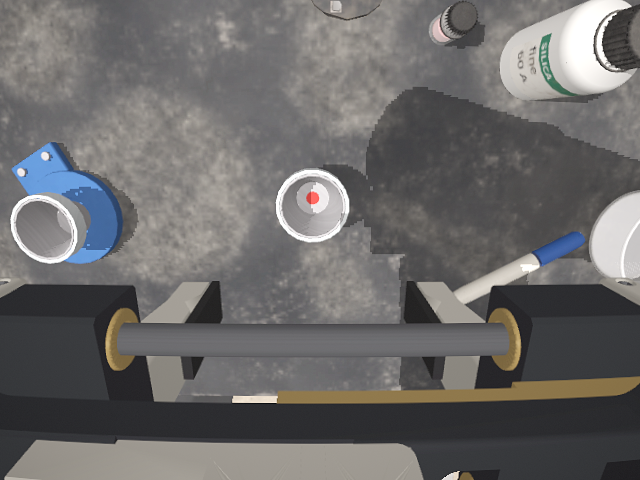

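The dotted cup's rim is at (312,205) with the dot at (312,198); the plain cup and seat are at (48,228).

```bash
python3 -m pendant '[[0,0,30,0,0,0],[0,0,60,0,0,0],[0,0,60,0,0,0]]'
cat >> h.py <<'E'
def rim(im,uv,f=lambda h,s,v:(s<60)&(v>200),w=60,mn=60):
    x0,y0=max(0,int(uv[0]-w)),max(0,int(uv[1]-w)); hsv=cv2.cvtColor(im,cv2.COLOR_RGB2HSV)[y0:int(uv[1]+w),x0:int(uv[0]+w)].astype(int)
    m=f(hsv[...,0],hsv[...,1],hsv[...,2]).astype(np.uint8)
    n,l,s,c=cv2.connectedComponentsWithStats(m); i=1+np.argmax(s[1:,4])
    cs,_=cv2.findContours((l==i).astype(np.uint8),cv2.RETR_EXTERNAL,cv2.CHAIN_APPROX_NONE)
    p=max(cs,key=len).reshape(-1,2)+[x0,y0]; return p,c[i]+[x0,y0]
red=lambda h,s,v:((h<8)|(h>172))&(s>120)&(v>80)
E
python3 - <<'E'
from h import *
im2=snap('wrist','w2'); L=[]
for fn in ['w1','w2']:
    im,c=load(fn)
    e0=proj(c,[.469,-.321,.044]); 
    p,_=rim(im,e0,w=85); e=cv2.fitEllipse(p.astype(np.float32))
    _,d=rim(im,e0,red); L.append((c,e[0],d)); print(fn,e,d)
    print(onz(c,e[0],.044),onz(c,d,.004), 'rad',np.linalg.norm(onz(c,(e[0][0]+e[1][0]/2,e[0][1]),.044)-onz(c,e[0],.044)))
    print('range',p.min(0),p.max(0))
print('rim',tri([(a,b) for a,b,_ in L]),'dot',tri([(a,b) for a,_,b in L]))
im,c=load('w1'); e0=proj(c,[.453,-.0963,.05]); p,_=rim(im,e0,w=55); e=cv2.fitEllipse(p.astype(np.float32)); print('plain',e0,e,onz(c,e[0],.05))
blu=lambda h,s,v:(h>100)&(h<120)&(s>150)&(v>70)
E
```

```text
time_s: 3.08
tcp_pos: [0.454, -0.3175, 0.1394]
eef_rot: [-179.9, 0.2, -0.1]
contact_force: [0.2, -0.6, 0.1]
gripper_width: 0.0868
gripper_force: 0.0
w1 ((311.9243469238281, 205.3991241455078), (71.55612182617188, 72.31388854980469), 85.33079528808594) [312.18181818 197.67768595]
[ 0.47083816 -0.3200696   0.044     ] [ 0.46977699 -0.32016438  0.004     ] rad 0.02894777372909563
range [276 170] [348 241]
w2 ((317.46978759765625, 224.88433837890625), (85.66759490966797, 89.10868072509766), 85.05657196044922) [316.98265896 213.34682081]
[ 0.47114016 -0.32000927  0.044     ] [ 0.46983889 -0.32009982  0.004     ] rad 0.028208844898987406
range [273 182] [362 268]
rim (array([ 0.46972422, -0.32005784,  0.03857126]), [np.float64(1.5839871029630742e-05), np.float64(1.5839871029623362e-05)]) dot (array([ 0.46943999, -0.32013771,  0.00221044]), [np.float64(2.0522462424867527e-05), np.float64(2.052246242505828e-05)])
plain [ 45.3652297  230.80946034] ((43.47665786743164, 228.56686401367188), (59.40671920776367, 73.3082275390625), 138.78469848632812) [ 0.45496285 -0.09502476  0.05      ]
```

```bash
python3 -m pendant '[[16,2.5,20,0,0,0],[16,2.5,45,0,0,0],[16,2.5,65,0,0,0],[16,2.5,75,0,0,0],[16,2.5,75,0,0,0],[16,2.5,75,0,0,0]]'
```

```text
time_s: 3.88
tcp_pos: [0.4717, -0.3216, 0.0668]
eef_rot: [180.0, -0.1, -0.1]
contact_force: [-0.1, 0.7, 0.5]
gripper_width: 0.0869
gripper_force: 0.0
```

```bash
python3 -m pendant '[[-1,0,8,0,0,0],[-1,0,14,0,0,0],[-1,0,14,0,0,0],[-1,0,14,0,0,0]]'; python3 -m pendant '[[0,0,0,0,0,0],[0,0,0,0,0,0],[0,0,0,0,0,0],[0,0,0,0,0,0],[0,0,0,0,0,0],[0,0,0,0,0,0],[0,0,0,0,0,0],[0,0,0,0,0,0]]' 40 20
```

```text
time_s: 4.38
tcp_pos: [0.4699, -0.3214, 0.0515]
eef_rot: [180.0, 0.0, -0.2]
contact_force: [0.5, -0.4, 0.6]
gripper_width: 0.087
gripper_force: 0.0
time_s: 5.38
tcp_pos: [0.4699, -0.3214, 0.0517]
eef_rot: [180.0, -0.0, -0.2]
contact_force: [0.7, 0.4, 2.0]
gripper_width: 0.0589
gripper_force: 20.0
```

```bash
python3 -m pendant '[[0,0,-20,0,0,0],[0,0,-50,0,0,0],[0,0,-90,0,0,0],[-4,-30,-110,0,0,0],[-8,-60,-110,0,0,0],[-12,-90,-110,0,0,0],[-15,-110,-110,0,0,0],[-15,-115,-110,0,0,0],[-15,-115,-110,0,0,0],[-15,-115,-110,0,0,0]]'
python3 -c "
from h import *
snap('wrist','w3')"
python3 -m pendant '[[0,-30,20,0,0,0],[0,-40,40,0,0,0],[0,-40,40,0,0,0],[0,-40,40,0,0,0]]'
cat > m.py <<'E'
from h import *
im2=snap('wrist','w4'); L=[];S=[]
o=[]
for fn in ['w3','w4']:
    im,c=load(fn)
    e0=proj(c,[.4545,-.0955,.05]); print(e0)
    p,_=rim(im,e0,w=75); e=cv2.fitEllipse(p.astype(np.float32)); L.append((c,e[0]))
    print(fn,e,onz(c,e[0],.05),p.min(0),p.max(0)); o.append(cv2.resize(im,(400,300)))
print('rim',tri(L))
cv2.imwrite('pics/m2.png',np.hstack(o)[:,:,::-1]); s=r.get_state(); print(s['tcp_pos'],s['eef_rot'])
E
python3 m.py
```

```text
time_s: 6.62
tcp_pos: [0.4553, -0.2068, 0.1614]
eef_rot: [180.0, 0.0, -0.2]
contact_force: [0.4, 0.2, -1.1]
gripper_width: 0.0589
gripper_force: 20.0
time_s: 7.18
tcp_pos: [0.4558, -0.1669, 0.1221]
eef_rot: [180.0, -0.0, -0.2]
contact_force: [0.4, 0.1, 0.2]
gripper_width: 0.059
gripper_force: 20.0
[159.35535801 244.57535189]
w3 ((158.12823486328125, 243.66363525390625), (73.959716796875, 83.7521743774414), 128.58941650390625) [ 0.45519247 -0.09467978  0.05      ] [118 204] [198 283]
[197.68754029 264.3870295 ]
w4 ((194.74610900878906, 261.2812194824219), (78.63224792480469, 90.25389099121094), 113.88651275634766) [ 0.4565353  -0.09386348  0.05      ] [149 218] [244 285]
rim (array([ 0.45175474, -0.08946943,  0.03781966]), [np.float64(0.0003660997066472902), np.float64(0.00036609970664735526)])
[ 0.45590516 -0.16692466  0.12228533] [ 1.79985868e+02 -5.33222352e-02 -1.84095660e-01]
```

View pics/m2.png

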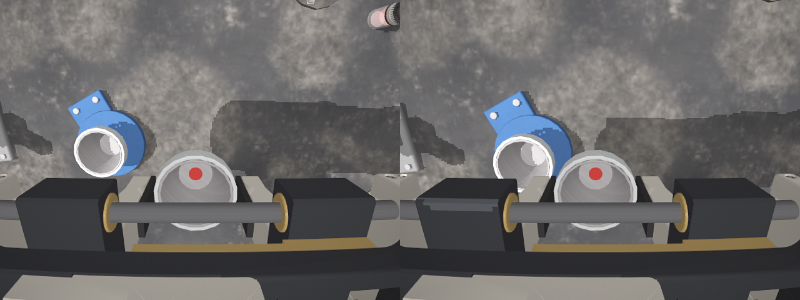

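The two pictures show the held cup level between the fingers with its dot visible, and the plain cup at (99,152) on the left; on the right it is partly hidden by a finger, so I use only w1 and w3.

Run:
```python
from h import *
L=[]
for fn,w in [('w1',55),('w3',75)]:
    im,c=load(fn); p,_=rim(im,proj(c,[.4545,-.0955,.05]),w=w)
    e=cv2.fitEllipse(p.astype(np.float32)); L.append((c,e[0])); print(fn,e[0])
print('plain rim',tri(L))
for fn,tz in [('w3',.1614),('w4',.1222)]:
    im,c=load(fn); _,d=rim(im,(312,278),red,w=40); print(fn,'held dot',d,onz(c,d,tz-.0477))
# seat: blue circle of bottom edge from w3: hull fit by lug-free side
im,c=load('w3'); hsv=cv2.cvtColor(im,cv2.COLOR_RGB2HSV)
m=cv2.inRange(hsv,(100,130,60),(122,255,255)); m[:,:100]=0;m[:120]=0;m[300:]=0;m[:,260:]=0
ps=max(cv2.findContours(m,0,1)[0],key=len).reshape(-1,2)
P=np.array([onz(c,q,.012)[:2] for q in ps.astype(float)]); 
k=(P[:,1]<-.10); A=np.c_[2*P[k],np.ones(k.sum())]
import itertools
best=None; rng=np.random.default_rng(0); Q=P
for _ in range(500):
    i=rng.choice(len(Q),3,False); a=np.c_[2*Q[i],np.ones(3)]
    try: s=np.linalg.solve(a,(Q[i]**2).sum(1))
    except Exception: continue
    rr=np.sqrt(abs(s[2]+s[0]**2+s[1]**2))
    if abs(rr-.045)>.002: continue
    n=(abs(np.hypot(*(Q-s[:2]).T)-rr)<.001).sum()
    if best is None or n>best[0]: best=(n,s[:2],rr)
print('seat',best,len(Q))
```

```text
w1 (43.47665786743164, 228.56686401367188)
w3 (158.12823486328125, 243.66363525390625)
plain rim (array([ 0.4547408 , -0.09413556,  0.04883288]), [np.float64(8.624661172633342e-05), np.float64(8.62466117264858e-05)])
w3 held dot [312.5        277.62721893] [ 0.45515913 -0.20612735  0.1137    ]
w4 held dot [312.46902655 277.63421829] [ 0.45576749 -0.16620832  0.0745    ]
seat (np.int64(167), array([ 0.4552709 , -0.09591644]), np.float64(0.044493972808682114)) 415
```

```bash
python3 -m pendant '[[-0.5,-25,0,0,0,0],[-1,-50,0,0,0,0],[-1,-71,0,0,0,0],[-1,-71,0,0,0,0],[-1,-71,0,0,0,0],[-1,-71,15,0,0,0],[-1,-71,30,0,0,0],[-1,-71,40,0,0,0],[-1,-71,44,0,0,0],[-1,-71,44,0,0,0],[-1,-71,44,0,0,0]]'
```

```text
time_s: 8.6
tcp_pos: [0.4548, -0.0953, 0.078]
eef_rot: [-180.0, -0.0, -0.2]
contact_force: [0.6, -0.6, -0.9]
gripper_width: 0.0589
gripper_force: 20.0
```

```bash
python3 -m pendant '[[0,0,2,0,0,0],[0,0,4,0,0,0],[0,0,5,0,0,0],[0,0,5,0,0,0],[0,0,5,0,0,0]]'
python3 - <<'E'
from h import *
im=snap('wrist','w5'); print(r.get_state()['contact_force'],r.get_state()['tcp_pos'])
isc=snap('scene','s5')
a=cv2.resize(isc[190:280,190:300],(500,409),interpolation=2); b=im[140:340,160:460]
o=np.zeros((409,800,3),np.uint8); o[:,:500]=a; o[:200,500:]=b; cv2.imwrite('pics/m3.png',o[:,:,::-1])
E
```

```text
time_s: 9.22
tcp_pos: [0.4545, -0.0953, 0.0726]
eef_rot: [-180.0, -0.0, -0.2]
contact_force: [-0.1, -0.3, -1.3]
gripper_width: 0.0588
gripper_force: 20.0
[-0.23469441 -0.8806507  -0.73339807] [ 0.45454131 -0.09531462  0.07259147]
```

View pics/m3.png

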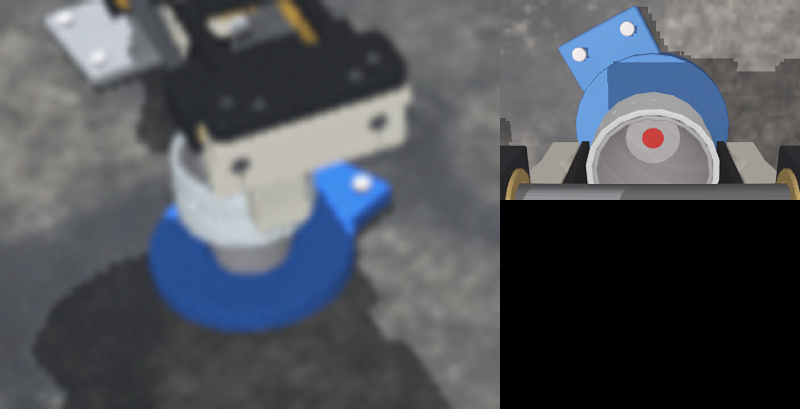

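The dotted cup sits inside the plain one, centred on the seat, about 1 mm from fully down. Lowering until contact is felt.

```bash
python3 -m pendant '[[0,0,0.5,0,0,0],[0,0,1,0,0,0],[0,0,1,0,0,0]]'; python3 -m pendant '[[0,0,0.5,0,0,0],[0,0,0.5,0,0,0],[0,0,0.5,0,0,0]]'
```

```text
time_s: 9.7
tcp_pos: [0.4545, -0.0953, 0.0716]
eef_rot: [-180.0, 0.0, -0.2]
contact_force: [-0.2, 1.1, 0.5]
gripper_width: 0.059
gripper_force: 20.0
time_s: 10.07
tcp_pos: [0.4547, -0.0953, 0.0716]
eef_rot: [180.0, -0.0, -0.1]
contact_force: [-1.9, 0.8, 7.6]
gripper_width: 0.059
gripper_force: 20.0
```

```bash
python3 -m pendant '[[0,0,0,0,0,0],[0,0,0,0,0,0],[0,0,0,0,0,0],[0,0,0,0,0,0],[0,0,0,0,0,0],[0,0,-20,0,0,0],[0,0,-60,0,0,0],[0,0,-100,0,0,0],[-20,0,-100,0,0,0],[-30,0,-100,0,0,0],[-30,0,-100,0,0,0]]' 86
python3 - <<'E'
from h import *
im=snap('wrist','w6'); isc=snap('scene','s6'); _,c=load('w6')
print(r.get_state()['tcp_pos'])
p,_=rim(im,proj(c,[.4545,-.0953,.064]),w=80); e=cv2.fitEllipse(p.astype(np.float32)); _,d=rim(im,proj(c,[.4545,-.0953,.024]),red,w=40)
print(e,onz(c,e[0],.064),d,onz(c,d,.024))
a=cv2.resize(isc[140:280,180:300],(480,560),interpolation=2); b=im[::2,::2]
o=np.zeros((560,800,3),np.uint8); o[:,:480]=a; o[:240,480:]=b; cv2.imwrite('pics/m4.png',o[:,:,::-1])
E
```

```text
time_s: 11.45
tcp_pos: [0.4239, -0.0953, 0.1709]
eef_rot: [180.0, 0.0, -0.1]
contact_force: [-0.1, -0.2, -0.4]
gripper_width: 0.086
gripper_force: 0.0
[ 0.42473638 -0.09523985  0.17082515]
((312.0113830566406, 200.0641632080078), (85.21778106689453, 86.59666442871094), 81.87986755371094) [ 0.45571045 -0.09434694  0.064     ] [312.36196319 192.33742331] [ 0.45438206 -0.09455605  0.024     ]
```

View pics/m4.png

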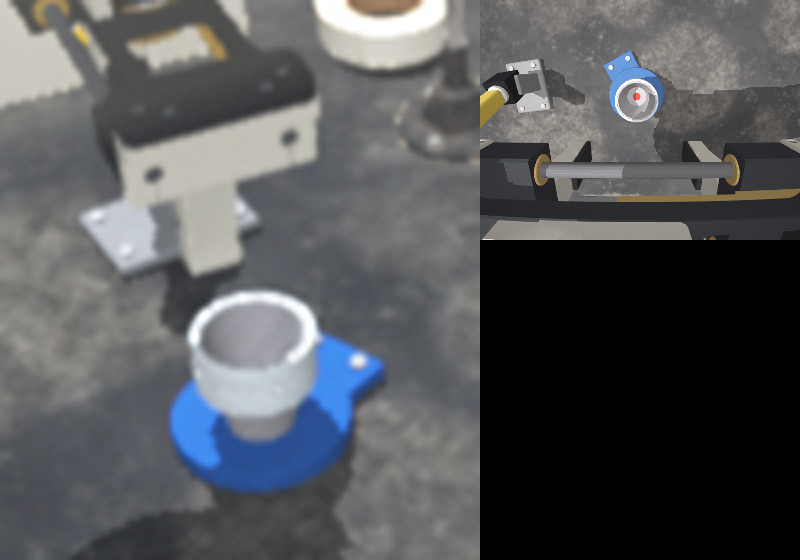

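The cup is nested and level, let go, and the probe still leans in its stand (upper left of the wrist picture). Now to the probe: two wrist views.

```bash
python3 -m pendant '[[0,0,-40,0,0,0],[0,-30,-80,0,0,0],[0,-80,-80,0,0,0],[0,-125,-80,0,0,0],[0,-125,-80,0,0,0],[0,-125,-80,0,0,0],[0,-125,-80,0,0,0]]'
python3 -c "
from h import *
snap('wrist','p1')"
python3 -m pendant '[[0,-30,-10,0,0,0],[0,-55,-20,0,0,0],[0,-55,-20,0,0,0],[0,-55,-20,0,0,0],[0,-55,-20,0,0,0]]'
python3 - <<'E'
from h import *
snap('wrist','p2'); o=[]
for f in ['p1','p2']:
    im,c=load(f); o.append(cv2.resize(im[:300],(800,375),interpolation=2)[:, 100:700] if 0 else im[:300])
cv2.imwrite('pics/m5.png',np.vstack(o)[:,:,::-1])
E
```

```text
time_s: 12.42
tcp_pos: [0.4249, 0.0291, 0.2508]
eef_rot: [180.0, 0.0, -0.2]
contact_force: [0.8, -0.1, 0.6]
gripper_width: 0.086
gripper_force: 0.0
time_s: 13.1
tcp_pos: [0.4248, 0.0839, 0.2707]
eef_rot: [180.0, 0.0, -0.2]
contact_force: [-0.5, -0.2, -0.4]
gripper_width: 0.0858
gripper_force: 0.0
```

View pics/m5.png

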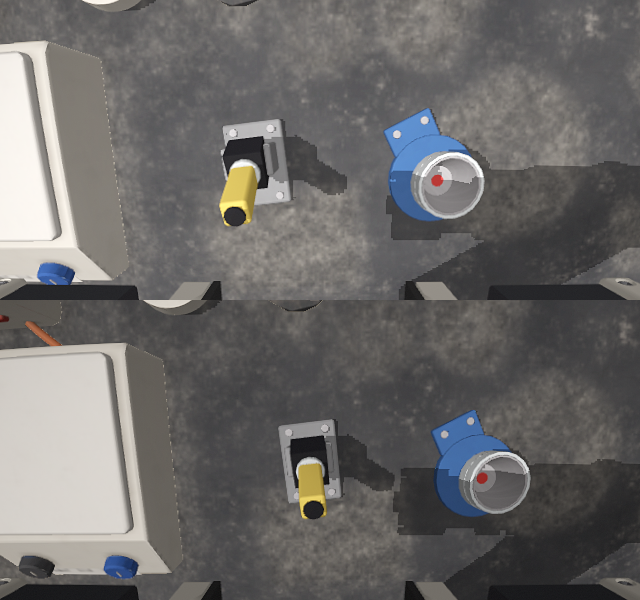

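Both views show the probe with black cap at (234,216) and (313,209), the stand plate with its screws, and a white box to the left whose clearance from the gripper I check.

Run:
```python
from h import *
i1,c1=load('p1'); i2,c2=load('p2'); it,ct=load('top0'); isc,cs=load('scene0')
T=lambda a,b:tri([(c1,a),(c2,b)])
print('box',T((103,58),(165,57)),T((125,262),(181,258)))
def bl(im,lo,hi,box):
    x0,y0,x1,y1=box; m=cv2.inRange(cv2.cvtColor(im,cv2.COLOR_RGB2HSV)[y0:y1,x0:x1],lo,hi)
    n,l,s,c=cv2.connectedComponentsWithStats(m); i=1+np.argmax(s[1:,4]); p=np.argwhere(l==i)[:,::-1]+[x0,y0]; return c[i]+[x0,y0],s[i,4],p
K=((0,0,0),(179,255,45))
a,n1,_=bl(i1,*K,(215,200,255,230)); b,n2,_=bl(i2,*K,(293,192,333,225)); cap,e=T(a,b); print('cap',a,n1,b,n2,cap,e)
Y=((18,110,90),(35,255,255))
a,n1,P1=bl(i1,*Y,(200,140,280,230)); b,n2,P2=bl(i2,*Y,(280,140,350,225)); print('yel',a,n1,b,n2,T(a,b))
# white collar
W=((0,0,150),(179,60,255))
a,n1,_=bl(i1,*W,(228,155,265,185)); b,n2,_=bl(i2,*W,(295,150,328,182)); col,e=T(a,b); print('collar',a,n1,b,n2,col,e)
ax=cap-col; print('axis',ax,np.linalg.norm(ax),'lean',np.degrees(np.arctan2(np.hypot(*ax[:2]),ax[2])),'dir',np.degrees(np.arctan2(ax[1],ax[0])))
# screws
S=[]
for c,pts in [(c1,[(232,133),(270,128),(280,196)]),(c2,[(295,134),(325,128),(332,192)])]:
    P=[onz(c,p,.008)[:2] for p in pts]; print(np.round(P,4)); v=P[2]-P[1]; print('yaw',np.degrees(np.arctan2(-v[1],-v[0])))
# handle edges in p2: direction of mid axis via min area rect
print(cv2.minAreaRect(P2.astype(np.float32)))
```

```text
box (array([0.57527914, 0.23360985, 0.00858257]), [np.float64(0.0011326749951925436), np.float64(0.0011326749951926555)]) (array([0.36663062, 0.23275857, 0.02252497]), [np.float64(0.001241458001277044), np.float64(0.0012414580012771203)])
cap [239.16666667 209.75      ] 24 [313.21402214 209.5498155 ] 271 [0.44383959 0.08390295 0.12415942] [np.float64(0.002197567659545458), np.float64(0.0021975676595455034)]
yel [239.6819788  191.69328622] 1415 [310.81852913 186.70964661] 1047 (array([0.45719256, 0.08576231, 0.10855761]), [np.float64(0.0002159349894001596), np.float64(0.00021593498939999353)])
collar [246.40932642 166.20207254] 193 [306.62307692 162.86923077] 130 [0.47132572 0.08996508 0.04999054] [np.float64(0.0004159175951774765), np.float64(0.000415917595177492)]
axis [-0.02748613 -0.00606214  0.07416889] 0.07933007314065665 lean 20.781491508275437 dir -167.5623851029224
[[0.5002 0.1103]
 [0.5047 0.0718]
 [0.4358 0.0637]]
yaw 6.721460734755614
[[0.4984 0.1027]
 [0.5043 0.071 ]
 [0.4364 0.063 ]]
yaw 6.689814186152382
((310.7662353515625, 190.76278686523438), (53.221187591552734, 26.464542388916016), 83.2901611328125)
```

Run:
```python
from h import *
L=[]
for f,g in [('p1',(234,216)),('p2',(313,209))]:
    im,c=load(f); x,y=g; v=im[y-16:y+14,x-16:x+16].max(2).astype(int)
    print(f,v[::5,::4].tolist())
    for th in (50,70,90):
        n,l,s,cc=cv2.connectedComponentsWithStats((v<th).astype(np.uint8)); i=l[16,16]; print(th,s[i],cc[i]+[x-16,y-16])
    L.append((c,cc[i]+[x-16,y-16]))
for n in [('top0')]:pass
cap,e=tri([(L[0][0],(234.3,215.5)),L[1]]); print(cap,e)
cap,e=tri(L); print('cap',cap,e); a=np.array([-.340,-.040,.940]); print('grip',cap-a*.031, 'tip',cap-a*.13)
isc,cs=load('scene0'); it,ct=load('top0')
print('scene cap px pred',proj(cs,cap),'top',proj(ct,cap))
```

```text
p1 [[127, 230, 224, 224, 230, 237, 242, 169], [114, 255, 255, 255, 255, 255, 255, 207], [116, 255, 92, 54, 52, 52, 34, 193], [115, 245, 52, 52, 49, 51, 50, 187], [116, 107, 49, 51, 51, 50, 49, 195], [128, 129, 170, 124, 47, 40, 158, 149]]
50 [  0   0  32  30 877] [233.1995439  214.33067275]
70 [  6   7  22  19 320] [234.671875 216.046875]
90 [  6   7  22  20 328] [234.65853659 216.10060976]
p2 [[182, 191, 188, 187, 187, 185, 175, 151], [190, 233, 234, 235, 235, 232, 231, 129], [96, 229, 195, 37, 39, 34, 159, 137], [102, 228, 36, 36, 36, 35, 36, 155], [114, 208, 35, 37, 35, 35, 34, 188], [110, 114, 182, 52, 30, 58, 105, 114]]
50 [  7   8  20  18 273] [313.23809524 209.50549451]
70 [  7   8  20  18 285] [313.18947368 209.61754386]
90 [  6   8  21  19 296] [313.23310811 209.74324324]
[0.44539204 0.08393242 0.14129446] [np.float64(0.00028531395004209603), np.float64(0.0002853139500420954)]
cap [0.44497038 0.08391718 0.14036113] [np.float64(6.772609705461492e-05), np.float64(6.772609705463264e-05)]
grip [0.45551038 0.08515718 0.11122113] tip [0.48917038 0.08911718 0.01816113]
scene cap px pred [202.80758853 144.57254097] top [156.63458698 305.67860166]
```

```bash
cat > rel.py <<'E'
from h import *
import sys
def rel(pos,rpy):
    s=r.get_state(); A=R.from_euler('xyz',s['eef_rot'],degrees=True); B=R.from_euler('xyz',rpy,degrees=True)
    return np.round(A.inv().apply(np.array(pos)-s['tcp_pos'])*1000,1),np.round((A.inv()*B).as_rotvec(),3)
E
python3 - <<'E'
from rel import *
g=np.array([.4555,.0846,.1115]);a=np.array([-.340,-.040,.940])
print(r.get_state()['joints'])
print(rel(g+a*.09,[180,-20,6.7]),g+a*.09)
E
```

```text
[ 3.74680577e+01 -4.11740619e+00 -2.55005371e+01 -2.31802408e-03
 -6.86489392e+01  5.23115046e+01]
(array([ 0.1,  3. , 74.7]), array([ 0.021,  0.349, -0.12 ])) [0.4249 0.081  0.1961]
```

```bash
python3 -m pendant '[[0,3,15,0.007,0.12,-0.04],[0,3,30,0.014,0.24,-0.08],[0,3,50,0.021,0.349,-0.12],[0,3,65,0.021,0.349,-0.12],[0,3,75,0.021,0.349,-0.12],[0,3,75,0.021,0.349,-0.12],[0,3,75,0.021,0.349,-0.12],[0,3,75,0.021,0.349,-0.12]]' 60
python3 -c "
from rel import *
print(r.get_state()['joints']); g=np.array([.4555,.0846,.1115]);a=np.array([-.340,-.040,.940])
print(rel(g,[180,-20,6.7]))
c=cam('wrist'); print(proj(c,g+a*.031)); snap('wrist','p3')
im,c=load('p3'); x,y=map(int,proj(c,g+a*.031)); v=im[y-30:y+30,x-30:x+30].max(2)
n,l,s,cc=cv2.connectedComponentsWithStats((v<70).astype(np.uint8)); print([(list(s[i]),cc[i]+[x-30,y-30]) for i in range(1,n) if s[i,4]>60])
"
```

```text
time_s: 14.15
tcp_pos: [0.4255, 0.0821, 0.1966]
eef_rot: [-180.0, -20.0, 6.8]
contact_force: [-0.8, -0.3, -0.6]
gripper_width: 0.0601
gripper_force: 0.0
[ 47.30866624 -13.69218186 -54.80442687  22.54870185 -35.50538878
  32.53390596]
(array([-0.9,  1. , 90.3]), array([-0.001, -0.001,  0.001]))
[315.24669032 271.39885418]
[([np.int32(6), np.int32(0), np.int32(7), np.int32(18), np.int32(77)], array([294.98701299, 248.93506494])), ([np.int32(45), np.int32(0), np.int32(7), np.int32(19), np.int32(78)], array([332.58974359, 249.41025641])), ([np.int32(16), np.int32(18), np.int32(27), np.int32(25), np.int32(507)], array([314.29191321, 271.1321499 ]))]
```

Reached at full tilt, and the cap lies within 1 px of where my estimate puts it. Advancing along the axis.

```bash
python3 -m pendant '[[-0.3,0.5,20,0,0,0],[-0.8,1,45,0,0,0],[-0.8,1,65,0,0,0],[-0.8,1,80,0,0,0],[-0.8,1,90,0,0,0],[-0.8,1,90,0,0,0],[-0.8,1,90,0,0,0]]'
```

```text
time_s: 15.08
tcp_pos: [0.4646, 0.0837, 0.1246]
eef_rot: [-179.5, -18.6, 6.8]
contact_force: [-0.5, 0.7, 0.8]
gripper_width: 0.0598
gripper_force: 0.0
```

```bash
python3 -m pendant '[[0,0,0,0,0,0],[0,0,0,0,0,0],[0,0,0,0,0,0],[0,0,0,0,0,0],[0,0,0,0,0,0],[0,0,0,0,0,0],[0,0,0,0,0,0],[0,0,0,0,0,0]]' 5 20
```

```text
time_s: 16.08
tcp_pos: [0.4646, 0.0837, 0.1241]
eef_rot: [-179.5, -18.6, 6.8]
contact_force: [-0.4, 0.2, -0.7]
gripper_width: 0.0195
gripper_force: 20.0
```

The pose fell short (a joint limit), so this grip is off-axis by about 13 mm; I release and find out which joint limits.

```bash
python3 -m pendant '[[0,0,0,0,0,0],[0,0,0,0,0,0],[0,0,0,0,0,0],[0,0,0,0,0,0],[0,0,0,0,0,0],[0,0,0,0,0,0]]' 60
python3 -c "
from rel import *
print(r.get_state()['joints']); g=np.array([.4555,.0846,.1115])
for p in (-20,-15,-10): print(rel(g,[180,p,6.7]))
"
```

```text
time_s: 16.82
tcp_pos: [0.4646, 0.0837, 0.1242]
eef_rot: [-179.5, -18.6, 6.8]
contact_force: [-0.0, -0.6, 0.4]
gripper_width: 0.0599
gripper_force: 0.0
[ 38.81231618  -1.64268982 -58.22015538  29.0129146  -19.53220066
  31.79591028]
(array([-12.5,  -1.9,   9.2]), array([-0.009,  0.024,  0.001]))
(array([-12.5,  -1.9,   9.2]), array([-0.009, -0.063,  0.002]))
(array([-12.5,  -1.9,   9.2]), array([-0.009, -0.15 ,  0.002]))
```

Joint 3 limits at full tilt. I take 5° less tilt instead.

```bash
python3 -m pendant '[[-4,-0.6,-3,-0.009,-0.063,0],[-8,-1,0,-0.009,-0.063,0],[-12.5,-1.9,9,-0.009,-0.063,0],[-12.5,-1.9,9,-0.009,-0.063,0],[-12.5,-1.9,9,-0.009,-0.063,0],[-12.5,-1.9,9,-0.009,-0.063,0]]'
python3 -c "
from rel import *
print(r.get_state()['joints']); g=np.array([.4555,.0846,.1115])
for p in (-15,): print(rel(g,[180,p,6.7]))
"
```

```text
time_s: 17.58
tcp_pos: [0.4557, 0.0847, 0.112]
eef_rot: [180.0, -15.1, 6.8]
contact_force: [1.2, 0.2, -0.1]
gripper_width: 0.0597
gripper_force: 0.0
[ 40.36779335   0.33529614 -54.94160242  21.13070021 -23.53196051
  37.83916126]
(array([-0.3,  0.1,  0.5]), array([-0.   , -0.001,  0.002]))
```

```bash
python3 -m pendant '[[0,0,0,0,0,0],[0,0,0,0,0,0],[0,0,0,0,0,0],[0,0,0,0,0,0],[0,0,0,0,0,0],[0,0,0,0,0,0],[0,0,0,0,0,0]]' 5 30
python3 -m pendant '[[-0.3,0,-3,0,0,0],[-0.9,0,-10,0,0,0],[-1.7,0,-20,0,0,0],[-1.7,0,-20,0,0,0]]'
```

```text
time_s: 18.45
tcp_pos: [0.4554, 0.0846, 0.1117]
eef_rot: [180.0, -15.0, 6.8]
contact_force: [0.5, -0.7, -1.3]
gripper_width: 0.0199
gripper_force: 30.0
time_s: 18.95
tcp_pos: [0.449, 0.0845, 0.1318]
eef_rot: [-180.0, -15.1, 6.8]
contact_force: [-0.5, -0.3, -0.7]
gripper_width: 0.0202
gripper_force: 30.0
```

```bash
python3 -m pendant '[[-0.9,0,-10,0,0,0],[-2.2,0,-25,0,0,0],[-3.5,0,-40,0,0,0],[-4.8,0,-55,0,0,0],[-6.1,0,-70,0,0,0],[-6.1,0,-70,0,0,0],[-6.1,0,-70,0,0,0]]'
python3 - <<'E'
from rel import *
im=snap('wrist','q1'); isc=snap('scene','q1s'); print(r.get_state()['joints'])
o=np.zeros((480,800,3),np.uint8); o[:,:440]=cv2.resize(isc[60:280,120:320],(440,480),interpolation=2); o[:270,440:]=cv2.resize(im,(360,270)); cv2.imwrite('pics/m6.png',o[:,:,::-1])
# target: above seat, upright
for yaw in (6.8,0): print(rel([.44,.02,.21],[180,5,yaw]))
E
```

```text
time_s: 19.82
tcp_pos: [0.4247, 0.081, 0.1963]
eef_rot: [180.0, -15.0, 6.8]
contact_force: [0.1, -1.0, 0.5]
gripper_width: 0.02
gripper_force: 30.0
[ 45.10715329 -10.57170705 -48.39120637  14.12108339 -41.26073588
  41.94245766]
(array([ 11.4,  62.2, -11.4]), array([ 0.001, -0.348, -0.   ]))
(array([ 11.4,  62.2, -11.4]), array([-0.009, -0.348,  0.119]))
```

View pics/m6.png

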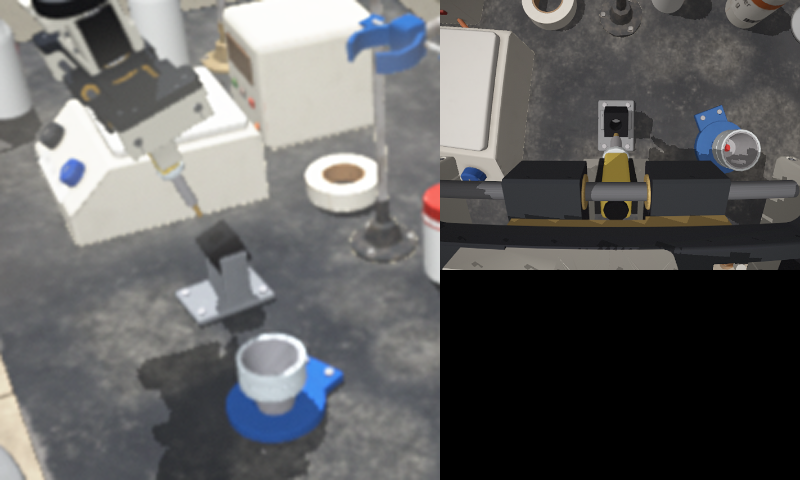

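The probe hangs straight in the gripper, clear of the sleeve; the nested cup is undisturbed. Now upright, then over to the cup.

```bash
python3 -m pendant '[[2,10,-12,0,0,0],[4,25,-14,0,-0.05,0],[8,45,-14,0,-0.14,0],[11,62,-12,0,-0.23,0],[11,62,-11,0,-0.314,0],[11,62,-11,0,-0.314,0],[11,62,-11,0,-0.314,0]]'
python3 - <<'E'
from rel import *
print(r.get_state()['joints']); print(rel([.451,-.0953,.205],[180,3,6.8]))
E
```

```text
time_s: 20.8
tcp_pos: [0.4395, 0.0202, 0.2094]
eef_rot: [179.9, 3.0, 6.8]
contact_force: [-0.3, 0.2, -1.4]
gripper_width: 0.0197
gripper_force: 30.0
[ 27.56420211   1.46962437 -28.13363902  -1.11825025 -63.23010339
  69.73457413]
(array([ -2. , 116. ,   4.6]), array([ 0.001, -0.   , -0.001]))
```

```bash
python3 -m pendant '[[0,10,20,0,0,0],[0,20,36,0,0,0],[-1,50,36,0,0,0],[-2,85,36,0,0,0],[-3,116,36,0,0,0],[-3,116,36,0,0,0],[-3,116,36,0,0,0],[-3,116,36,0,0,0]]'
python3 - <<'E'
from rel import *
im=snap('wrist','q2'); isc=snap('scene','q2s'); tp=snap('top','q2t'); print(r.get_state()['tcp_pos'])
o=np.zeros((600,800,3),np.uint8); o[:,:400]=cv2.resize(isc[170:270,205:272],(400,600),interpolation=2); o[:300,400:]=cv2.resize(im[120:360,160:480],(400,300)); o[300:,400:]=cv2.resize(tp[262:322,217:297],(400,300),interpolation=2);cv2.imwrite('pics/m7.png',o[:,:,::-1])
E
```

```text
time_s: 21.8
tcp_pos: [0.4487, -0.0946, 0.1746]
eef_rot: [180.0, 2.9, 6.9]
contact_force: [-0.0, -0.3, -1.1]
gripper_width: 0.02
gripper_force: 30.0
[ 0.44885092 -0.09477817  0.17453602]
```

View pics/m7.png

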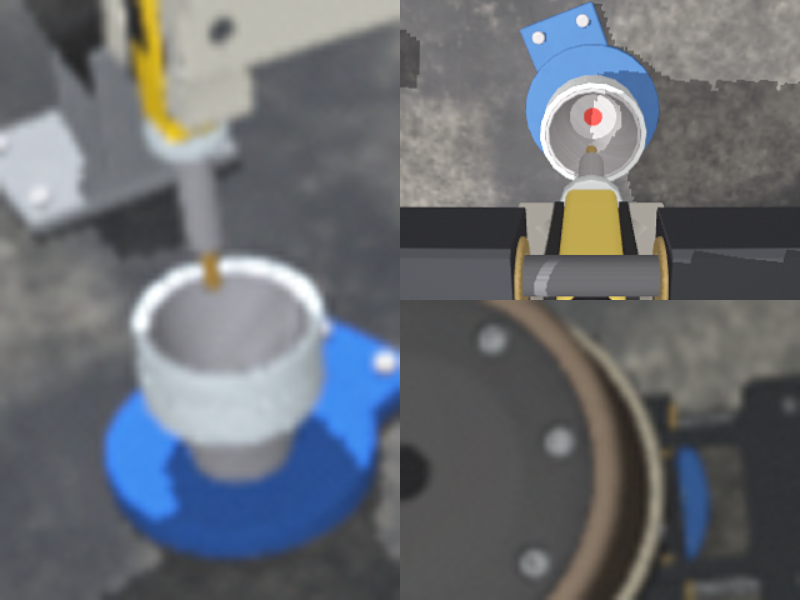

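The tip hangs over the cup: tip end at about (314,238) in the wrist picture, (240,218) in the scene picture; the dot is straight ahead at (314,213).

Run:
```python
from rel import *
iw,cw=load('q2'); isc,cs=load('q2s')
def br(im,box):
    x0,y0,x1,y1=box; h=cv2.cvtColor(im,cv2.COLOR_RGB2HSV)[y0:y1,x0:x1]; m=cv2.inRange(h,(8,90,50),(28,255,255)); p=np.argwhere(m)[:,::-1]+[x0,y0]; print(len(p),p.mean(0),p.min(0),p.max(0)); return p
pw=br(iw,(300,228,330,250)); ps=br(isc,(228,208,252,224))
tw=(pw.mean(0)[0],pw[:,1].min()+.5); ts=(ps[ps[:,1]>=ps[:,1].max()-1].mean(0)[0],ps[:,1].max()+.5)
print(tw,ts); x,e=tri([(cw,tw),(cs,ts)]); print('tip',x,e)
s=r.get_state(); B=R.from_euler('xyz',s['eef_rot'],degrees=True); print('tip in tool',B.inv().apply(x-s['tcp_pos']))
for d in (95,98,101):
  for t in (2,): 
    v=np.array(s['tcp_pos'])-d/1000*np.array([-np.sin(np.radians(t)),0,np.cos(np.radians(t))]); print(d,'model tip',v,proj(cw,v),proj(cs,v))
_,d=rim(iw,(314,213),red,w=25); print('dot',d,onz(cw,d,.024))
```

```text
36 [312.55555556 238.86111111] [309 236] [316 241]
9 [239.77777778 214.88888889] [239 213] [241 217]
(np.float64(312.55555555555554), np.float64(236.5)) (np.float64(240.0), np.float64(217.5))
tip [ 0.45153635 -0.09354573  0.07494117] [np.float64(0.00035316292069958224), np.float64(0.00035316292069960756)]
tip in tool [ 0.00795207 -0.0009698   0.09931611]
95 model tip [ 0.45216637 -0.09477817  0.07959389] [314.21291338 238.55340037] [240.48890739 215.92302134]
98 model tip [ 0.45227107 -0.09477817  0.07659572] [314.21036631 236.91911097] [240.69421148 217.12716148]
101 model tip [ 0.45237576 -0.09477817  0.07359755] [314.20787243 235.32139242] [240.89865851 218.32621284]
dot [313.74193548 212.97419355] [ 0.45431508 -0.09440384  0.024     ]
```

```bash
python3 -m pendant '[[2.4,0.8,0,0,0,0],[2.4,0.8,0,0,0,0],[2.9,0.8,10,0,0,0],[3.4,0.8,20,0,0,0],[4,0.8,30,0,0,0],[4.5,0.8,40,0,0,0],[4.5,0.8,40,0,0,0],[4.5,0.8,40,0,0,0]]'
python3 - <<'E'
from rel import *
im=snap('wrist','q3'); snap('scene','q3s'); print(r.get_state()['joints'])
cv2.imwrite('pics/m8.png',cv2.resize(im[170:290,240:390],(750,600),interpolation=2)[:,:,::-1])
E
```

```text
time_s: 22.95
tcp_pos: [0.4515, -0.0959, 0.1343]
eef_rot: [180.0, 3.0, 6.8]
contact_force: [-1.3, -0.3, -0.6]
gripper_width: 0.0197
gripper_force: 30.0
[ 12.35317958   8.25945105 -32.10047898  -0.3070412  -52.57340047
  84.64389016]
```

View pics/m8.png

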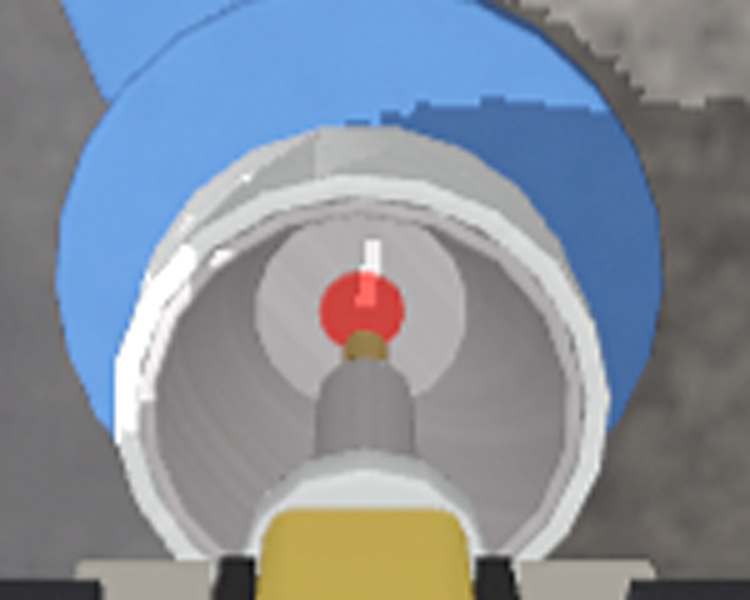

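The tip (313,237) is laterally in line with the dot (312.4,232), a little above the floor.

```bash
python3 - <<'E'
from rel import *
im,c=load('q3'); s=r.get_state(); tz=s['tcp_pos'][2]-.0979
_,d=rim(im,(312,232),lambda h,s,v:((h<8)|(h>172))&(s>90)&(v>80),w=20); print(d)
# dot ellipse centre from cup: use known pixel; top edge visible, width
print('tip',onz(c,(313,236.7),tz),tz,'dot',onz(c,(312.4,232),.024), onz(c,(320.4,232),.024)-onz(c,(312.4,232),.024))
E
python3 -m pendant '[[0.2,0,3,0,0,0],[0.4,0,7,0,0,0],[0.5,0,10,0,0,0],[0.5,0,10,0,0,0],[0.5,0,10,0,0,0]]'
```

```text
[311.85638298 230.96808511]
tip [ 0.45521687 -0.09523242  0.03668797] 0.03668797429141553 dot [ 0.45425575 -0.09494555  0.024     ] [ 0.00066055 -0.00558657  0.        ]
time_s: 23.68
tcp_pos: [0.4513, -0.0959, 0.1243]
eef_rot: [180.0, 3.0, 6.8]
contact_force: [0.2, -1.4, -1.1]
gripper_width: 0.0199
gripper_force: 30.0
```

```bash
cat > f.py <<'E'
from rel import *
F=[];Z=[]
for _ in range(5): r.capture('wrist'); s=r.get_state(); F.append(s['contact_force']);Z.append(s['tcp_pos'])
print(np.mean(F,0),np.mean(Z,0))
E
python3 f.py
python3 -m pendant '[[0.1,0,1,0,0,0],[0.2,0,2,0,0,0],[0.2,0,3,0,0,0],[0.2,0,4,0,0,0],[0.2,0,4,0,0,0],[0.2,0,4,0,0,0]]'; python3 f.py
python3 -m pendant '[[0,0,0.7,0,0,0],[0.1,0,1.4,0,0,0],[0.1,0,2,0,0,0],[0.1,0,2,0,0,0]]'; python3 f.py
```

```text
[-0.48838247 -0.05606179 -0.68673945] [ 0.4513581  -0.09590043  0.12431974]
time_s: 24.68
tcp_pos: [0.4513, -0.0959, 0.1203]
eef_rot: [180.0, 3.0, 6.8]
contact_force: [-0.6, 0.7, 0.5]
gripper_width: 0.0201
gripper_force: 30.0
[0.02017463 0.13120871 1.11814882] [ 0.45133626 -0.09589943  0.12029222]
time_s: 25.42
tcp_pos: [0.4514, -0.0959, 0.1183]
eef_rot: [180.0, 3.0, 6.8]
contact_force: [-0.0, -0.0, 1.3]
gripper_width: 0.0199
gripper_force: 30.0
[-0.14305346 -0.05535432  1.62694981] [ 0.45136653 -0.09590068  0.11827703]
```

```bash
python3 -m pendant '[[0,0,0.7,0,0,0],[0.1,0,1.4,0,0,0],[0.1,0,2.3,0,0,0],[0.1,0,2.3,0,0,0]]'; python3 f.py; python3 f.py
python3 - <<'E'
from rel import *
im=snap('wrist','q4'); isc=snap('scene','q4s')
o=np.zeros((480,800,3),np.uint8); o[:,:400]=cv2.resize(isc[140:280,185:302],(400,480),interpolation=2); o[:320,400:]=cv2.resize(im[170:290,240:390],(400,320),interpolation=2); cv2.imwrite('pics/m9.png',o[:,:,::-1])
E
```

```text
time_s: 26.18
tcp_pos: [0.4514, -0.0959, 0.116]
eef_rot: [180.0, 3.0, 6.8]
contact_force: [0.1, 0.6, 2.4]
gripper_width: 0.0197
gripper_force: 30.0
[0.40525848 0.58289042 2.70388541] [ 0.45137829 -0.09590605  0.11598951]
[ 1.28987754 -0.07165576  2.68754386] [ 0.45136454 -0.09588501  0.11598333]
```

View pics/m9.png

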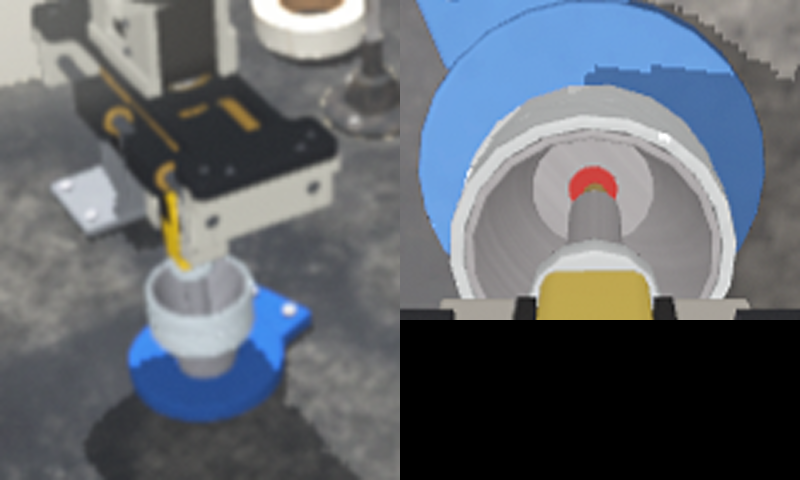

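The tip stands on the red dot, the cup is level, and the force of about 3.4 N means the tip is pushed in roughly half way. Handing in.

```bash
python3 -c "
from plant import r
print(r.close_job())"
```

```text
the job is handed in; nothing more can be done
None
```

I handed the job in with the dotted cup nested level in the plain cup and the probe held about upright on the red dot, pressing with roughly 3.4 N (tip about half way in); the hand-in gave no verdict.

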